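# Put the middle collet away in its snap-lid case

## Robot

A 7-joint arm with a two-finger parallel gripper is mounted at the origin on a cart in front of the work surface, level with it; the furniture and walls round the work are solid. World frame = base frame: x ahead of the robot, y to its left, z up, the work surface at z = 0. Lengths are in m, angles in rad, forces in N, time in s.
With the tool pointing down it reaches from about 0.425 to 0.925 m from the base axis. Payload 6.8 kg.
Tool frame: the origin (TCP) lies on the centre line of the jaws, within the pads' length; the fingertips stand 19 mm ahead of it and the grasp point (between the pads) is the TCP (r.tip_extent is the y of the fingertips in the tool frame, in m); y points along the fingers, z is the direction in which the jaws open and shut, and the axes are right-handed (so a half turn about y gives the same grasp; the last joint's range is limited). The gripper opens to 85 mm and grips with 20 to 120 N. Pads are 22 mm wide; open, the fingers measure 114 mm over their backs; the gripper's body (76 mm by 85 mm) begins 54 mm behind the grasp point. The pads swing forward as they close: fully open they stand 13 mm farther back than shut.
Start: joints at [-1.227, 0.477, 0.022, 1.555, -0.011, 1.109, -0.083], TCP at [0.295, 0.607, 0.25] pointing down, gripper open.
Joint ranges: [-2.96, 2.96], [-0.34, 2.1], [-1.41, 1.46], [0.24, 2.44], [-1.37, 4.51], [0.17, 1.92], [-2.96, 2.96]. Speed limits (rad/s): [2.39, 2.39, 3.14, 3.14, 3.14, 3.14, 3.14].

## Interface

Orientations are given as a rotation vector (axis times angle).
In Python, from bench import r gives the robot as it stands. The module is installed in compiled form; this text tells all that it offers.
- The arm moves only by the tool jog_arm, never from a script. Its argument "motion" is a list of rows, each a list of 3 entries, a list of its own where there are three numbers: the opening, from 0 (shut) to 1 (fully open), then the shift along the tool's x, y, z in m, then the turn, a rotation vector about the tool's x, y, z in degrees. A call has 1 to 10 rows; each row shifts and turns the commanded pose from where the row before left it, along the tool's axes as they then stand; what a row does not reach is not made up. A row lasts 1/12 s, in which the tool goes at most 41.7 mm and 7.16 degrees, less where a joint would pass 70% of its speed; a pose out of reach is approached as far as the arm can. A call with a gripper value outside its range is refused whole. The fingers move at their own pace and stop on an object; "force" is the grip in N (left out, the last holds). Time passes only in rows, so rows that do not move let the fingers close. It gives the time, the measured TCP pose, the force and the opening at its end, in the units of the state.
- r.get_obs(): the state, without advancing time (a new reading comes with each control period).
- r.grab_frame(name): name is "side" or "top" or "wrist"; returns a dict with "image" (420x560x3 uint8, red, green, blue), "range_z" (420x560 float32, m along the optical axis (not along the pixel's ray), 0 where there is no reading), "fx", "fy", "cx", "cy" (pixels), "k1" (the pictures are not rectified: a ray, as slopes to the right and down, at radius r is drawn at 1 + k1 r^2 times it, then the intrinsics apply), "xyz" and "orientation" of the camera in the world. Camera axes: x right, y down, z forward; pixel columns grow to the right and rows downward; lengths in m; the calibration is good to about 2 mm. A picture is of the moment at which its call begins.
- r.hand_in(): hands the job in, once; it reports no verdict.
The state is a dict: "clock": time; "joints": joint angles; "qvel": joint speeds; "tau": joint torques, N m; "tcp_pos": TCP position; "orientation": TCP orientation; "contact_force": force on the tool from outside, world axes, zero at the start; "moment": the same for the moment, N m; "grip_width": finger opening in m.
Only numpy, scipy, OpenCV 4.12 (cv2) and the standard library are available. Lean on these libraries where they do the work, as an engineer would, in place of code of your own. Each camera call takes 0.05 s, during which the arm holds its last target.

## Task

Press the orange thumb latch at the front of the collet case so that its blue sprung lid pops open, stand the middle-sized of the three loose collets, wide end down, fully home in the round seat inside, then swing the lid down and press it until the latch snaps and holds it shut. Work by feel and gently: never press on the case, its latch or its lid with more than 25 N, and leave the other two collets standing where they are.

Things in the scene. Friction and masses are not known exactly. Their poses are not given: they have to be found in the camera images.
- base: Fixed aluminium levelling plate, 170 x 120 x 6 mm. Origin: its underside, below the case's middle; x runs from the front (thumb latch) to the back (lid hinge), z up. The case stands on it on four screws, underside at z = C. C is 9 to 19 mm, differs per run and is NOT reported: find it by touch or sight. The case is rigid. Grey case block: x and y within 55 and 48 mm, top at z = C + 26.
- seat_axis (a point): Point on the plate's top (its z = 6 mm), on the axis of the collet seat (plate x = -12, y = 0 mm): a round hole in the grey body, 22 mm wide, 1.5 mm chamfer, 12 mm deep, mouth at plate z = C + 26 mm.
- pad_point (a point): Point in the plane of the plate's top (its z = 6 mm), below where the latch's orange thumb pad is best pressed (plate x = -92, y = 0). Pad: x -101 to -67, 32 mm wide in y, top at plate z = C + 20 mm. Rocker pivot along y at x = -58, z = C + 12. Its hook (x -67 to -56, 20 mm wide, up to z = C + 41) holds a bar on the lid's front edge; pressed, it tips up to 9 mm toward the pad.
- hinge_point (a point): Point in the plane of the plate's top (its z = 6 mm) below the lid's hinge line, which runs along y at plate x = +57, z = C + 26 mm. Blue lid: hollow shell, 96 mm wide in y, reaching 110 mm from the hinge line to its free edge; shut, its flat outer face is 28 mm above the hinge line (z = C + 54), its inner face 25 mm.
- latch (a joint): Thumb latch angle, rad: 0 at rest, grows as the pad is pressed; the lid is let go at about 0.2, stop at 0.33. Pressed 34 mm from the pivot the spring needs about 2 N to start and 4 to 6 N to go down; it returns by itself.
- lid (a joint): Lid angle, rad: 0 shut; a spring pops it to its stop at 1.45 (nearly upright) and pushes with 0.07 Nm there, 0.16 Nm when shut; it never stays between. To shut: push its outer (back, later top) face near the free edge along the arc. In the last 10 mm its bar forces the hook aside (8 to 14 N at the front edge), which snaps over it: lid then within 0.02 of 0, latch back at 0.
- mid_collet_centre (a point): The middle-sized steel collet, to be put away: 20 mm diameter, 31 mm high, standing on its wide end on the worktop; this point is its centre, half-way up; z is its axis, up.
- small_collet_centre (a point): The smallest collet (16 mm diameter, 28 mm high): to be left alone; point half-way up.
- large_collet_centre (a point): The largest collet (24 mm diameter, 34 mm high): to be left alone; point half-way up.
Not all that is in view belongs to the job. Leave any yellow look-alike of the part that bears mid_collet_centre alone.

How it is judged:
By the outcome, as a careful person would: the job done as asked, in the order asked, and still so for the second after the job is handed in, with the robot touching nothing.
It also fails if it takes over 72 s, if anything falls off the work surface, if the arm or the gripper's body presses on something with over 40 N, if the wrist force passes 120 N, or if a joint passes its speed limit or range.

## Working session

There is one attempt and no reset: what is moved stays moved. The work goes in short steps, Python scripts to look and compute and a tool call to move; the robot and the scene stay as the last step left them, time stands still between calls to the robot, and variables do not carry over. Pictures are saved under pics/ and viewed, and the job is handed in when it is done.

Besides the shell and the picture viewer there is one more tool, called after ">>>" as a command line: name --argument value ..., lists and objects as JSON in quotes. jog_arm: Moves the arm, as the interface text tells. Its arguments: {"type":"object","properties":{"motion":{"type":"array","items":{"type":"array"}},"force":{"type":"number"}},"required":["motion"]}

```bash
mkdir -p pics; cat > h.py <<'E'
import numpy as np, cv2
from bench import r
from scipy.spatial.transform import Rotation as R
def grab(n,fn=None):
    f=r.grab_frame(n)
    if fn: cv2.imwrite('pics/'+fn,f['image'][:,:,::-1])
    np.savez('/tmp/'+n+'.npz',**f)
    return f
def rays(f):
    h,w=f['range_z'].shape
    u,v=np.meshgrid(np.arange(w),np.arange(h))
    K=np.array([[f['fx'],0,f['cx']],[0,f['fy'],f['cy']],[0,0,1.]])
    p=np.stack([u,v],-1).reshape(-1,1,2).astype(float)
    q=cv2.undistortPoints(p,K,np.array([float(f['k1']),0,0,0,0])).reshape(h,w,2)
    return q
def cloud(f):
    q=rays(f); z=f['range_z'][...,None]
    pc=np.concatenate([q*z,z],-1)
    o=np.array(f['orientation'],float)
    M=R.from_rotvec(o).as_matrix() if o.size==3 else o
    return pc@M.T+np.array(f['xyz'])
E
python3 - <<'E'
from h import *
o=r.get_obs()
for k,v in o.items(): print(k,np.round(v,4))
for n in ['side','top','wrist']:
    f=grab(n,n+'0.png'); print(n,{k:np.round(f[k],3) for k in f if k not in('image','range_z')})
print(r.tip_extent)
E
```

```text
clock 0.0
joints [-1.2271  0.4778  0.0224  1.5564 -0.0115  1.1093 -0.0831]
qvel [ 0.0015 -0.0004 -0.0001 -0.0008  0.0016  0.0001 -0.0009]
tau [ 7.00000e-04 -5.96466e+01  1.60830e+00 -2.81184e+01  1.26000e-02
  9.30000e-03  0.00000e+00]
tcp_pos [0.2945 0.6068 0.2493]
orientation [-1.5434  0.3546 -0.3541]
contact_force [-0.7565  0.1582 -0.3474]
moment [-0.0129  0.0253  0.0009]
grip_width 0.0855
side {'fx': np.float64(471.568), 'fy': np.float64(471.568), 'cx': np.float64(285.443), 'cy': np.float64(205.62), 'k1': np.float64(-0.146), 'xyz': array([ 0.122, -0.735,  0.373]), 'orientation': array([-1.875,  0.626, -0.388])}
top {'fx': np.float64(528.191), 'fy': np.float64(528.191), 'cx': np.float64(280.686), 'cy': np.float64(215.051), 'k1': np.float64(-0.142), 'xyz': array([ 0.519, -0.098,  1.033]), 'orientation': array([-2.174,  2.187, -0.062])}
wrist {'fx': np.float64(299.197), 'fy': np.float64(299.197), 'cx': np.float64(278.87), 'cy': np.float64(206.392), 'k1': np.float64(-0.05), 'xyz': array([0.227, 0.64 , 0.374]), 'orientation': array([2.438, 1.527, 0.228])}
0.019
```

View pics/side0.png

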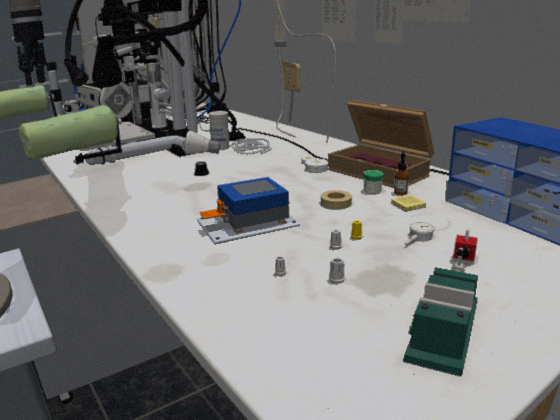

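View pics/top0.png

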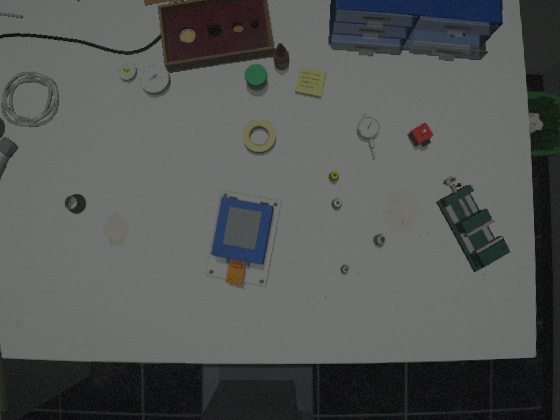

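View pics/wrist0.png

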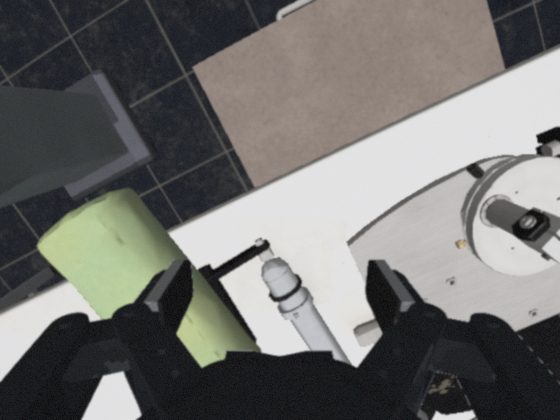

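The top view shows three grey collets at about (336,203), (379,240) and (345,269), with a yellow look-alike at (334,176). The case is at (242,232), with its orange pad at (236,272). Next I'll measure them.

```bash
python3 - <<'E'
from h import *
def ld(n): 
    d=np.load('/tmp/'+n+'.npz'); return {k:d[k] for k in d}
f=ld('top'); c=cloud(f); z=c[...,2]
print('table z',np.median(z[300:340,300:500]), np.median(z[220:260,300:330]))
for n,(u,v) in dict(A=(336,203),B=(379,240),C=(345,269),Y=(334,176)).items():
    s=(slice(v-12,v+13),slice(u-12,u+13)); p=c[s].reshape(-1,3); m=p[:,2]>0.012
    q=p[m]; print(n,m.sum(),'top z',np.percentile(q[:,2],[50,90,98]).round(4),'xy mean',q[:,:2].mean(0).round(4),'ext',np.ptp(q[:,:2],axis=0).round(4))
g=ld('side'); c2=cloud(g)
print('side table',np.median(c2[300:330,200:260,2]))
for n,(u,v) in dict(A=(336,239),B=(337,270),C=(280,266),Y=(356,230)).items():
    s=(slice(v-16,v+17),slice(u-14,u+15)); p=c2[s].reshape(-1,3); m=(p[:,2]>0.006)&(p[:,2]<.06)
    q=p[m]; q=q[np.linalg.norm(q[:,:2]-np.median(q[:,:2],axis=0),axis=1)<.02]
    print(n,len(q),'top z',np.percentile(q[:,2],[50,90,99]).round(4),'xy mean',q[:,:2].mean(0).round(4),'ext',np.ptp(q[:,:2],axis=0).round(4))
im=g['image'][:,:,::-1]
cr=cv2.resize(im[215:290,255:375],None,fx=6,fy=6,interpolation=cv2.INTER_CUBIC); cv2.imwrite('pics/crop_side.png',cr)
im=f['image'][:,:,::-1]
cv2.imwrite('pics/crop_top.png',cv2.resize(im[165:285,320:400],None,fx=5,fy=5,interpolation=cv2.INTER_CUBIC))
cv2.imwrite('pics/crop_case.png',cv2.resize(im[180:300,195:295],None,fx=5,fy=5,interpolation=cv2.INTER_CUBIC))
cv2.imwrite('pics/crop_case_s.png',cv2.resize(g['image'][165:250,190:310,::-1],None,fx=6,fy=6,interpolation=cv2.INTER_CUBIC))
E
```

```text
table z -0.0002406544309653258 -0.00014789643197365976
A 75 top z [0.0282 0.0323 0.0337] xy mean [ 0.6096 -0.1928] ext [0.0179 0.0176]
B 92 top z [0.0294 0.0352 1.0331] xy mean [ 0.5403 -0.2679] ext [0.0319 0.1882]
C 43 top z [0.0243 0.0305 0.1913] xy mean [ 0.4865 -0.205 ] ext [0.0407 0.1172]
Y 75 top z [0.0289 0.0326 0.0342] xy mean [ 0.6613 -0.1871] ext [0.1535 0.0995]
side table 0.0002569921548372933
A 166 top z [0.0201 0.0307 0.0313] xy mean [ 0.6055 -0.199 ] ext [0.0181 0.0188]
B 297 top z [0.0221 0.033  0.0346] xy mean [ 0.5342 -0.2821] ext [0.0202 0.0212]
C 153 top z [0.0176 0.0276 0.0287] xy mean [ 0.4793 -0.2131] ext [0.0156 0.0159]
Y 159 top z [0.0201 0.0306 0.0318] xy mean [ 0.6592 -0.1942] ext [0.0162 0.0196]
```

View pics/crop_side.png

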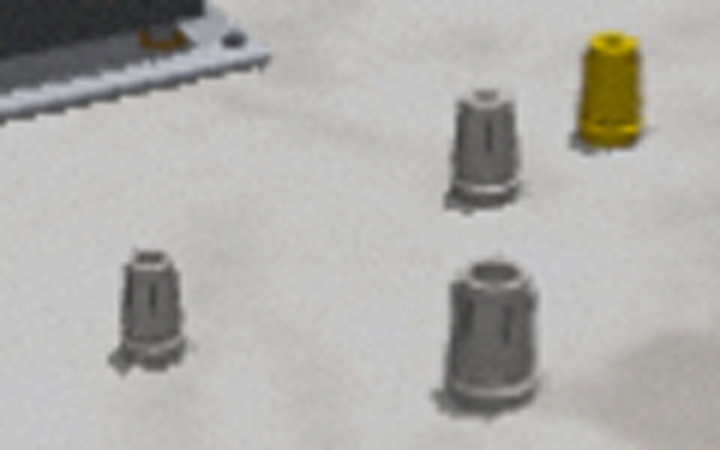

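View pics/crop_case.png

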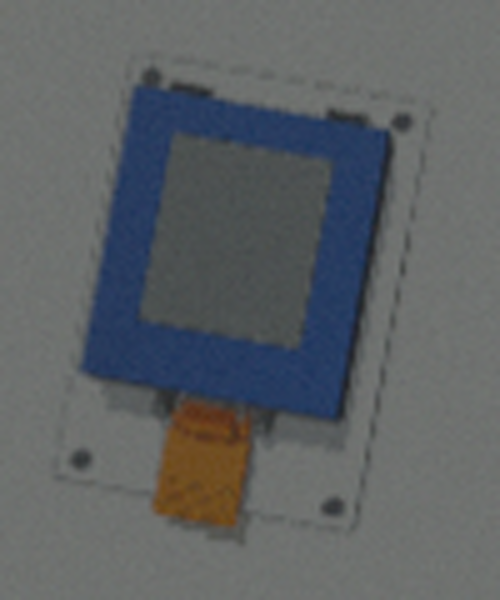

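View pics/crop_case_s.png

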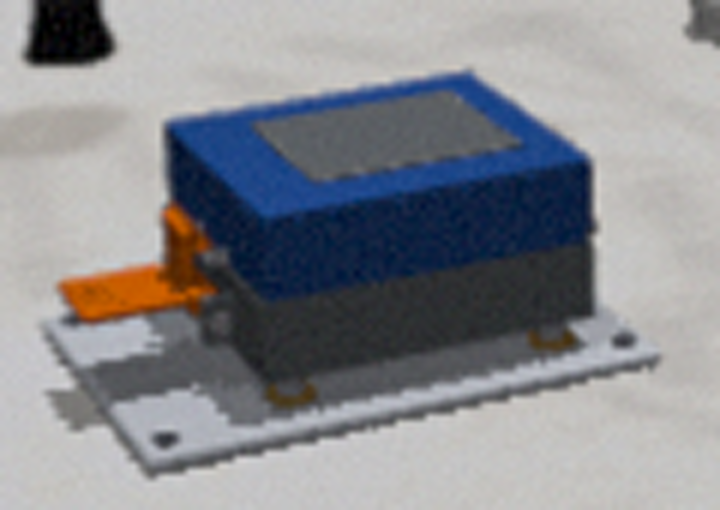

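View pics/crop_top.png

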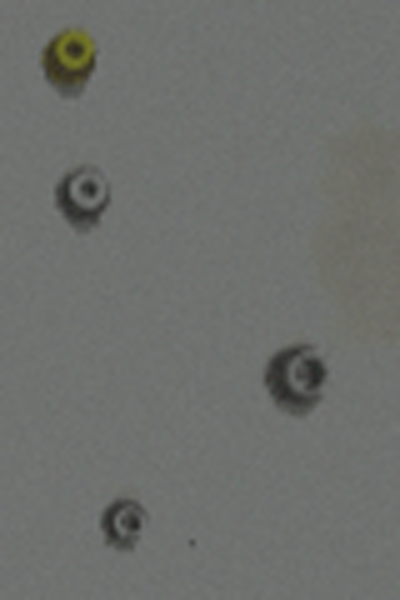

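The three grey candidates differ in height. A (top 336,203, side 336,239) is 31 mm, B (379,240) is 34 mm and C (345,269) is 28 mm. A is therefore the middle-sized one; the yellow one at (334,176) is the look-alike. Next I'll fit the case pose.

```bash
python3 - <<'E'
from h import *
def ld(n): 
    d=np.load('/tmp/'+n+'.npz'); return {k:d[k] for k in d}
for n,box in dict(top=(180,300,195,295),side=(165,250,190,310)).items():
    f=ld(n); c=cloud(f); v0,v1,u0,u1=box
    im=f['image'][v0:v1,u0:u1].astype(int); p=c[v0:v1,u0:u1].reshape(-1,3); 
    rgb=im.reshape(-1,3)
    blue=(rgb[:,2]>rgb[:,0]+25)&(rgb[:,2]>rgb[:,1]+15)
    top=(p[:,2]>.05)&(p[:,2]<.1)
    print(n,'hist',np.histogram(p[:,2],bins=np.arange(0,.09,.004)))
    bz=np.median(p[blue&(p[:,2]>.05),2]); tz=np.median(p[p[:,2]>.06,2]);print('lid top z',tz)
    t=p[np.abs(p[:,2]-tz)<.004]
    # plate frame
    rect=cv2.minAreaRect((t[:,:2]*1000).astype(np.float32)); print('lid rect',rect)
    orange=(rgb[:,0]>rgb[:,2]+60)&(rgb[:,0]>rgb[:,1]+20)
    o=p[orange]; print('orange z',np.percentile(o[:,2],[5,25,50,75,95]).round(4))
    pad=o[(o[:,2]<np.median(o[:,2])+.005)]
    print('pad rect',cv2.minAreaRect((pad[:,:2]*1000).astype(np.float32)),np.median(pad[:,2]))
    pl=p[(p[:,2]>.004)&(p[:,2]<.0085)]
    print('plate',len(pl),cv2.minAreaRect((pl[:,:2]*1000).astype(np.float32)),np.median(pl[:,2]))
E
```

```text
top hist (array([3414, 1278,  220,    1,    3,    7,    7,   15,  183,  169,   46,
         43,   22,   39,   17,    6,  244, 2231,  569,    3,    0,    0]), array([0.   , 0.004, 0.008, 0.012, 0.016, 0.02 , 0.024, 0.028, 0.032,
       0.036, 0.04 , 0.044, 0.048, 0.052, 0.056, 0.06 , 0.064, 0.068,
       0.072, 0.076, 0.08 , 0.084, 0.088]))
lid top z 0.07045039081796
lid rect ((558.9594116210938, -14.227928161621094), (96.95866394042969, 106.34828186035156), 79.29320526123047)
orange z [0.0331 0.0351 0.0364 0.0379 0.0553]
pad rect ((478.0165100097656, 0.09573554992675781), (29.69127082824707, 37.45317840576172), 79.19868469238281) 0.036039812914931635
plate 1355 ((543.2564697265625, -14.608810424804688), (194.1005096435547, 232.67611694335938), 89.58222961425781) 0.0058893957783374695
side hist (array([4663, 1163,   79,   39,  127,  138,  148,  138,  214,  245,  147,
        152,  163,  165,  147,  146,  151,  932,  130,    0,    0,    0]), array([0.   , 0.004, 0.008, 0.012, 0.016, 0.02 , 0.024, 0.028, 0.032,
       0.036, 0.04 , 0.044, 0.048, 0.052, 0.056, 0.06 , 0.064, 0.068,
       0.072, 0.076, 0.08 , 0.084, 0.088]))
lid top z 0.07087740939001755
lid rect ((555.7507934570312, -16.69854736328125), (100.44268035888672, 109.57996368408203), 78.72463989257812)
orange z [0.0345 0.036  0.0366 0.0386 0.0554]
pad rect ((481.3077087402344, 40.44768524169922), (118.65082550048828, 42.24516296386719), 82.41846466064453) 0.036345664030724895
plate 1189 ((641.3125, 83.16171264648438), (415.757568359375, 289.2782897949219), 65.41021728515625) 0.006355662798772477
```

```bash
python3 - <<'E'
from h import *
d=np.load('/tmp/wrist.npz'); o=r.get_obs()
M=R.from_rotvec(o['orientation']).as_matrix(); print(M.round(3))
print('cam in tool',((d['xyz']-o['tcp_pos'])@M).round(4)); print((M.T@R.from_rotvec(d['orientation']).as_matrix()).round(3))
E
cat >> h.py <<'E'
YAW=np.radians(-10.9); ORG=np.array([.5565,-.0142]); C=.0165
def P(x,y,z=0): 
    c,s=np.cos(YAW),np.sin(YAW); return np.array([ORG[0]+c*x-s*y,ORG[1]+s*x+c*y,z])
def Mdes(a):  # tool y down, tool z at heading a
    z=np.array([np.cos(a),np.sin(a),0]);y=np.array([0,0,-1.]);return np.stack([np.cross(y,z),y,z],1)
def togo(p,a=None,Mt=None):
    o=r.get_obs();M=R.from_rotvec(o['orientation']).as_matrix()
    d=M.T@(np.array(p)-o['tcp_pos'])
    T=M if a is None and Mt is None else (Mdes(a) if Mt is None else Mt)
    rv=np.degrees(R.from_matrix(M.T@T).as_rotvec())
    print('shift mm',(d*1000).round(1),'turn deg',rv.round(2),'clock',o['clock'])
def st():
    o=r.get_obs();M=R.from_rotvec(o['orientation']).as_matrix()
    print('t',round(o['clock'],2),'tcp',o['tcp_pos'].round(4),'F',o['contact_force'].round(2),'w',round(o['grip_width'],4),'tool y',M[:,1].round(3),'z',M[:,2].round(3),'j',o['joints'].round(2))
E
python3 -c "
from h import *
a=YAW+np.pi/2
togo(P(-.092,0,.12),a); togo(P(-.092,0,.12),a+np.pi);print(P(-.092,0),P(-.012,0))"
```

```text
[[ 0.9   -0.001  0.437]
 [-0.437 -0.001  0.9  ]
 [ 0.    -1.    -0.001]]
cam in tool [-0.0753 -0.1241 -0.0002]
[[ 0.     0.955  0.296]
 [ 0.001 -0.296  0.955]
 [ 1.     0.    -0.001]]
shift mm [ 418.   130.2 -468. ] turn deg [ 8.000e-02 -1.499e+01 -1.000e-02] clock 0.15
shift mm [ 418.   130.2 -468. ] turn deg [1.0000e-02 1.6501e+02 1.1000e-01] clock 0.15
[0.4661598  0.00319678 0.        ] [ 0.5447165  -0.01193085  0.        ]
```

>>> jog_arm --motion '[[0,[0.02,0,-0.03],[0,-5,0]],[0,[0.025,0,-0.03],[0,-5,0]],[0,[0.025,0,-0.03],[0,-5,0]],[0,[0.02,0,-0.035],[0,0,0]],[0,[0.02,0,-0.035],[0,0,0]],[0,[0.02,0,-0.035],[0,0,0]],[0,[0.02,0,-0.035],[0,0,0]],[0,[0.02,0,-0.035],[0,0,0]],[0,[0.02,0,-0.035],[0,0,0]],[0,[0.02,0,-0.035],[0,0,0]]]' --force 40

```text
clock: 0.98
tcp_pos: [0.4194, 0.2298, 0.2503]
orientation: [-1.566, 0.149, -0.149]
contact_force: [0.3, 0.4, 0.8]
grip_width: 0.0004
```

```bash
python3 -c "
from h import *
st(); togo(P(-.092,0,.20),YAW+np.pi/2)"
```

```text
t 0.98 tcp [0.4194 0.2298 0.2503] F [0.25 0.45 0.77] w 0.0004 tool y [-0.  0. -1.] z [0.189 0.982 0.   ] j [-0.73  0.15  0.11  2.02 -0.02  0.98  0.77]
shift mm [  88.7   50.3 -213.7] turn deg [-0.01  0.02 -0.  ] clock 0.9833
```

>>> jog_arm --motion '[[0,[0.015,0,-0.035],[0,0,0]],[0,[0.015,0,-0.035],[0,0,0]],[0,[0.015,0,-0.035],[0,0,0]],[0,[0.015,0,-0.035],[0,0,0]],[0,[0.015,0,-0.035],[0,0,0]],[0,[0.014,0,-0.039],[0,0,0]],[0,[0,0,0],[0,0,0]],[0,[0,0,0],[0,0,0]]]'

```text
clock: 1.65
tcp_pos: [0.4662, 0.0024, 0.2503]
orientation: [-1.566, 0.154, -0.154]
contact_force: [0.1, -0.2, 0.6]
grip_width: -0.0001
```

```bash
python3 -c "
from h import *
st(); togo(P(-.092,0,.06),YAW+np.pi/2); f=grab('wrist','w1.png')"
```

```text
t 1.65 tcp [0.4662 0.0024 0.2503] F [ 0.09 -0.23  0.6 ] w -0.0001 tool y [-0. -0. -1.] z [ 0.194  0.981 -0.   ] j [-0.42  0.13  0.31  2.05 -0.05  0.97  1.29]
shift mm [ -0.2 190.3   0.8] turn deg [ 0.02 -0.31 -0.  ] clock 1.65
```

View pics/w1.png

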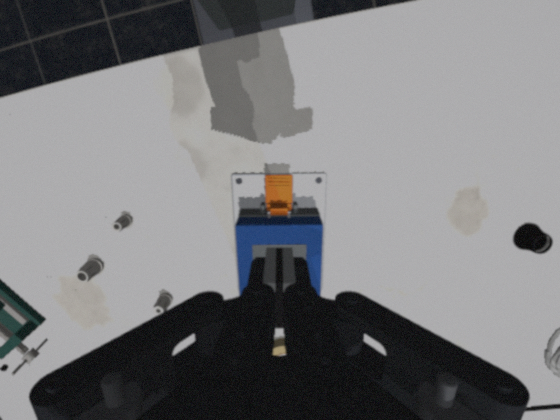

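```bash
python3 - <<'E'
from h import *
d=np.load('/tmp/wrist.npz'); f={k:d[k] for k in d}; c=cloud(f)
def loc(p): 
    q=p[:,:2]-ORG; cs,s=np.cos(YAW),np.sin(YAW); return np.stack([cs*q[:,0]+s*q[:,1],-s*q[:,0]+cs*q[:,1],p[:,2]],1)*1000
v0,v1,u0,u1=160,290,220,340
p=loc(c[v0:v1,u0:u1].reshape(-1,3)); rgb=f['image'][v0:v1,u0:u1].reshape(-1,3).astype(int)
o=p[(rgb[:,0]>rgb[:,2]+60)&(rgb[:,0]>rgb[:,1]+20)]
print('orange z',np.percentile(o[:,2],[5,50,95]).round(1)); pad=o[np.abs(o[:,2]-np.median(o[:,2]))<4]
print('pad x',np.percentile(pad[:,0],[1,99]).round(1),'y',np.percentile(pad[:,1],[1,99]).round(1), cv2.minAreaRect(pad[:,:2].astype(np.float32)))
b=p[(rgb[:,2]>rgb[:,0]+25)&(p[:,2]>66)&(p[:,2]<76)]
print('lid x min',np.percentile(b[:,0],[.5,1,2]).round(1),'y',np.percentile(b[:,1],[.5,1,99,99.5]).round(1),'z',np.median(b[:,2]).round(1))
t=p[(p[:,2]<1.5)];print('table z',np.median(t[:,2]))
for n,(u,v) in dict(C=(123,220),B=(91,268),A=(164,299)).items():
    q=c[v-18:v+19,u-18:u+19].reshape(-1,3); q=q[(q[:,2]>.008)&(q[:,2]<.05)]
    print(n,len(q),q.mean(0).round(4),q.max(0).round(4),q.min(0).round(4))
E
```

```text
orange z [35.3 36.8 56.3]
pad x [-100.2  -60.1] y [-17.3  12.7] ((-79.0093994140625, -2.3780384063720703), (42.889801025390625, 30.307615280151367), 0.2185247242450714)
lid x min [-52.6 -52.5 -52.3] y [-49.2 -48.8  44.9  45.2] z 71.1
table z 0.5384161107430674
C 189 [ 0.4825 -0.2079  0.022 ] [ 0.491  -0.2024  0.0299] [ 0.4756 -0.2162  0.0084]
B 359 [ 0.5372 -0.2749  0.0253] [ 0.5493 -0.267   0.0363] [ 0.528  -0.2869  0.0081]
A 236 [ 0.607  -0.1931  0.0231] [ 0.6167 -0.1861  0.0331] [ 0.6006 -0.2037  0.0082]
```

```bash
sed -i 's/ORG=np.array(.*; C/ORG=np.array([.5562,-.0158]); C/' h.py; python3 -c "
from h import *
togo(P(-.092,0,.062),YAW+np.pi/2)"
```

```text
shift mm [  0.4 188.2  -2.9] turn deg [-0.01 -0.11 -0.02] clock 1.7
```

>>> jog_arm --motion '[[0,[0,0.035,0],[0,0,0]],[0,[0,0.035,-0.001],[0,0,0]],[0,[0,0.035,0],[0,0,0]],[0,[0,0.035,0],[0,0,0]],[0,[0,0.03,0],[0,0,0]],[0,[0,0.018,0],[0,0,0]],[0,[0,0,0],[0,0,0]],[0,[0,0,0],[0,0,0]]]'

```text
clock: 2.37
tcp_pos: [0.4654, 0.0053, 0.0618]
orientation: [-1.566, 0.149, -0.146]
contact_force: [0.7, -0.6, 0.3]
grip_width: 0.0002
```

```bash
python3 -c "
from h import *
st();togo(P(-.092,0,.055),YAW+np.pi/2)"
```

```text
t 2.37 tcp [0.4654 0.0053 0.0618] F [ 0.73 -0.62  0.34] w 0.0002 tool y [-0.002  0.    -1.   ] z [ 0.187  0.982 -0.   ] j [-0.34  0.44  0.23  2.2  -0.2   0.52  1.43]
shift mm [ 1.1  6.8 -3.5] turn deg [ 0.02  0.14 -0.14] clock 2.3667
```

>>> jog_arm --motion '[[0,[0.001,0.003,-0.002],[0,0,0]],[0,[0,0.003,0],[0,0,0]],[0,[0,0.002,0],[0,0,0]],[0,[0,0.002,0],[0,0,0]],[0,[0,0,0],[0,0,0]]]'

```text
clock: 2.78
tcp_pos: [0.4671, 0.0021, 0.0527]
orientation: [-1.565, 0.148, -0.15]
contact_force: [-0.3, 1.1, 2.9]
grip_width: -0.0002
```

>>> jog_arm --motion '[[0,[0,0.002,0],[0,0,0]],[0,[0,0.002,0],[0,0,0]],[0,[0,0.001,0],[0,0,0]],[0,[0,0.001,0],[0,0,0]],[0,[0,0,0],[0,0,0]]]'

```text
clock: 3.2
tcp_pos: [0.4665, 0.0022, 0.0465]
orientation: [-1.565, 0.149, -0.149]
contact_force: [-2.7, 0.2, 6.9]
grip_width: 0.0001
```

```bash
python3 -c "
from h import *
st();grab('side','s2.png')"
```

```text
t 3.2 tcp [0.4665 0.0022 0.0465] F [-2.74  0.21  6.94] w 0.0001 tool y [-0.     0.001 -1.   ] z [0.189 0.982 0.   ] j [-0.32  0.47  0.22  2.2  -0.21  0.48  1.45]
```

View pics/s2.png

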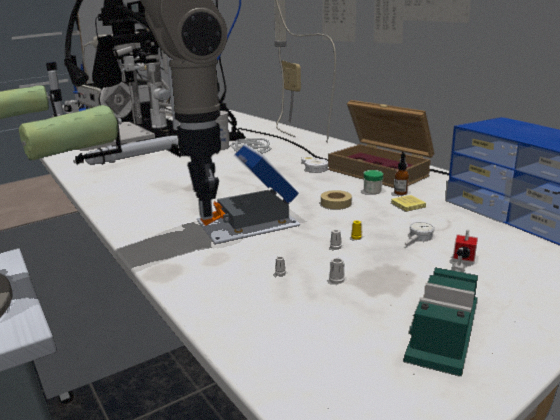

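The side view shows the lid swinging open, around (265,172), with the finger on the latch at (208,210). Now I'll retract and go to the collet, taking a wrist look first.

>>> jog_arm --motion '[[0,[-0.005,-0.03,0],[0,0,0]],[0,[0,-0.04,0],[0,0,0]],[0,[0,-0.04,0],[0,0,0]],[0,[0,-0.04,-0.01],[0,0,0]],[0.6,[0.02,-0.01,-0.035],[0,0,0]],[0.6,[0.02,0,-0.035],[0,0,0]],[0.6,[0.02,0,-0.035],[0,0,0]],[0.6,[0.02,0,-0.035],[0,0,0]],[0.6,[0.02,0,-0.015],[0,0,0]],[0.6,[0,0,0],[0,0,0]]]' --force 40

```text
clock: 4.08
tcp_pos: [0.5307, -0.1839, 0.2068]
orientation: [-1.569, 0.152, -0.157]
contact_force: [0.7, -0.7, 1.2]
grip_width: 0.0515
```

```bash
python3 - <<'E'
from h import *
st(); f=grab('wrist','w3.png'); c=cloud(f); 
m=(c[...,2]>.008)&(c[...,2]<.04)&(abs(c[...,0]-.609)<.02)&(abs(c[...,1]+.194)<.02)
vs,us=np.where(m); print('px',us.mean(),vs.mean(),m.sum()); q=c[m]; print(q.mean(0),q.min(0),q.max(0))
togo([.609,-.194,.10],YAW+np.pi/2)
E
```

```text
t 4.08 tcp [ 0.5307 -0.1839  0.2068] F [ 0.7  -0.69  1.25] w 0.0515 tool y [ 0.003 -0.004 -1.   ] z [ 0.195  0.981 -0.003] j [-0.11  0.35  0.41  1.9  -0.17  0.92  1.76]
px 282.52464788732397 254.75 284
[ 0.60706799 -0.19604172  0.02486257] [ 0.60038288 -0.20511573  0.00856273] [ 0.61763492 -0.18728233  0.033559  ]
shift mm [ 80.5 106.3   2.9] turn deg [ 0.09 -0.24  0.05] clock 4.1333
```

View pics/w3.png

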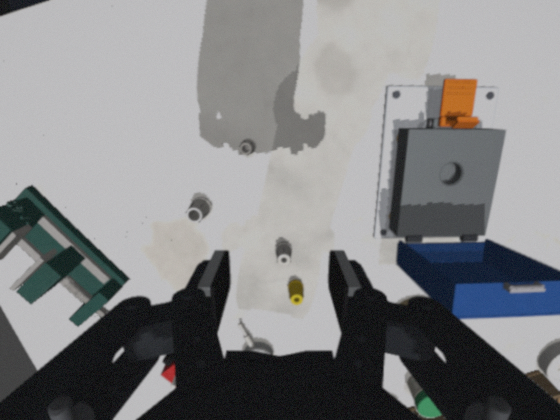

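The wrist view shows the mid collet at (283,252), the yellow one at (296,291), the open case with its seat at (451,173), and the lid upright. I'll locate the seat and collet precisely from this one frame.

```bash
python3 - <<'E'
from h import *
d=np.load('/tmp/wrist.npz'); f={k:d[k] for k in d}; c=cloud(f); q=rays(f)
M=R.from_rotvec(f['orientation']).as_matrix()
def onplane(u,v,z):
    y=q[int(v),int(u)]+ (u%1)*(q[int(v),int(u)+1]-q[int(v),int(u)])+(v%1)*(q[int(v)+1,int(u)]-q[int(v),int(u)])
    dr=M@np.array([*y,1]); return f['xyz']+dr*(z-f['xyz'][2])/dr[2]
s=c[140:165,420:440]; print('case top z',np.median(s[...,2]))
im=f['image'][:,:,::-1]
cv2.imwrite('pics/cr3.png',np.hstack([cv2.resize(im[145:205,420:480],None,fx=6,fy=6,interpolation=cv2.INTER_CUBIC),cv2.resize(im[230:290,255:315],None,fx=6,fy=6,interpolation=cv2.INTER_CUBIC)]))
# plate corners / case edges fit: case top face points
t=c[100:245,380:510]; m=(abs(t[...,2]-np.median(s[...,2]))<.004); pp=t[m][:,:2]*1000
print(cv2.minAreaRect(pp.astype(np.float32)))
# hole by depth
zz=t[...,2]; 
reg=c[155:192,432:472]; low=(reg[...,2]<np.median(s[...,2])-.006); vs,us=np.where(low); print('low',low.sum(),us.mean()+432,vs.mean()+155,us.min()+432,us.max()+432,vs.min()+155,vs.max()+155)
print('seat at px451,173',onplane(451,173,.0425))
print('pred seat',P(-.012,0))
E
```

```text
case top z 0.042470413266199575
((548.3473510742188, -14.784797668457031), (98.2344970703125, 141.86122131347656), 79.4631576538086)
low 282 448.68794326241135 173.02127659574467 440 459 163 183
seat at px451,173 [ 0.54384504 -0.0138052   0.0425    ]
pred seat [ 0.5444165  -0.01353085  0.        ]
```

View pics/cr3.png

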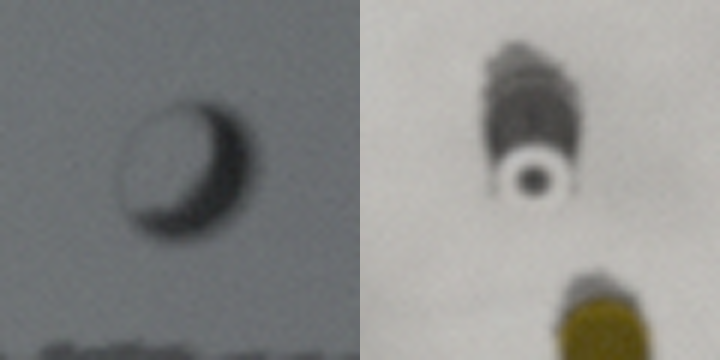

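```bash
python3 - <<'E'
from h import *
d=np.load('/tmp/wrist.npz'); f={k:d[k] for k in d}; q=rays(f)
M=R.from_rotvec(f['orientation']).as_matrix()
def onplane(u,v,z):
    y=q[int(v),int(u)]+ (u%1)*(q[int(v),int(u)+1]-q[int(v),int(u)])+(v%1)*(q[int(v)+1,int(u)]-q[int(v),int(u)])
    dr=M@np.array([*y,1]); return f['xyz']+dr*(z-f['xyz'][2])/dr[2]
print('seat',onplane(450.6,173.3,.0425)); a=onplane(283.4,259.8,.031); print('collet',a)
togo([a[0],a[1],.10],YAW+np.pi/2)
E
```

```text
seat [ 0.54407333 -0.01421594  0.0425    ]
collet [ 0.61042745 -0.19574675  0.031     ]
shift mm [ 82.2 106.3   1.5] turn deg [ 0.09 -0.24  0.05] clock 4.1333
```

>>> jog_arm --motion '[[0.6,[0.03,0.015,0.001],[0,-0.2,0]],[0.6,[0.03,0.025,0.001],[0,0,0]],[0.6,[0.022,0.03,0],[0,0,0]],[0.6,[0,0.03,0],[0,0,0]],[0.6,[0,0.02,0],[0,0,0]],[0.6,[0,0,0],[0,0,0]],[0.6,[0,0,0],[0,0,0]],[0.6,[0,0,0],[0,0,0]]]'

```text
clock: 4.8
tcp_pos: [0.6103, -0.1913, 0.0877]
orientation: [-1.566, 0.145, -0.147]
contact_force: [0.3, 0.3, 1.1]
grip_width: 0.0514
```

```bash
python3 - <<'E'
from h import *
st(); togo([.610,-.195,.035],YAW+np.pi/2); grab('wrist','w4.png'); grab('side','s4.png')
im=cv2.imread('pics/s4.png'); cv2.imwrite('pics/s4c.png',cv2.resize(im[150:290,260:400],None,fx=4,fy=4))
E
```

```text
t 4.8 tcp [ 0.6103 -0.1913  0.0877] F [0.26 0.33 1.1 ] w 0.0514 tool y [ 0.002 -0.    -1.   ] z [0.185 0.983 0.   ] j [-0.04  0.63  0.34  1.79 -0.28  0.78  1.83]
shift mm [ 0.4 52.7 -3.7] turn deg [-0.01  0.23  0.09] clock 4.8
```

View pics/w4.png

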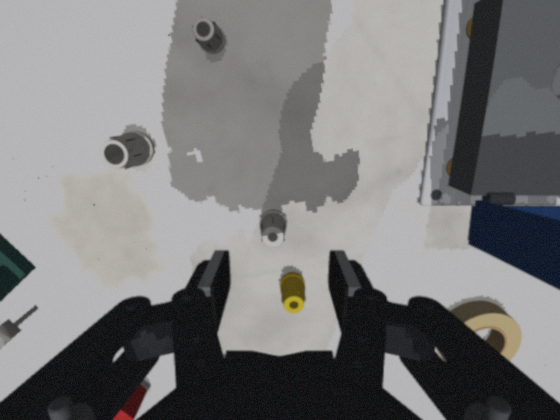

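View pics/s4c.png

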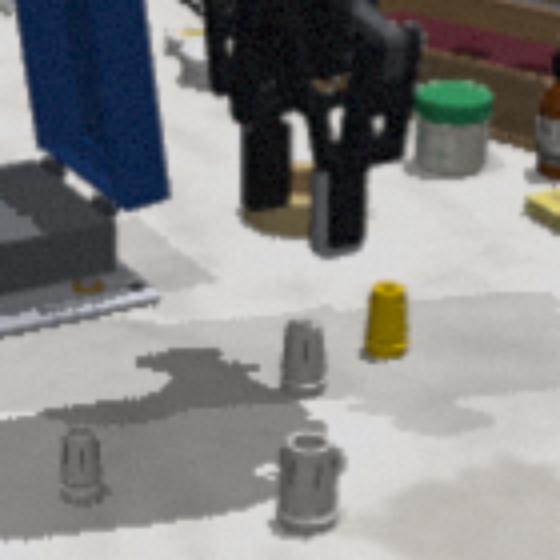

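```bash
cat >> h.py <<'E'
def onplane(f,u,v,z):
    q=rays(f);M=R.from_rotvec(f['orientation']).as_matrix()
    y=q[int(v),int(u)]+ (u%1)*(q[int(v),int(u)+1]-q[int(v),int(u)])+(v%1)*(q[int(v)+1,int(u)]-q[int(v),int(u)])
    dr=M@np.array([*y,1]); return f['xyz']+dr*(z-f['xyz'][2])/dr[2]
E
python3 - <<'E'
from h import *
d=np.load('/tmp/wrist.npz'); f={k:d[k] for k in d}
cv2.imwrite('pics/w4c.png',cv2.resize(f['image'][200:260,240:305,::-1],None,fx=8,fy=8,interpolation=cv2.INTER_CUBIC))
print(onplane(f,272.3,237.5,.031))
E
```

```text
[ 0.61139525 -0.19623242  0.031     ]
```

View pics/w4c.png

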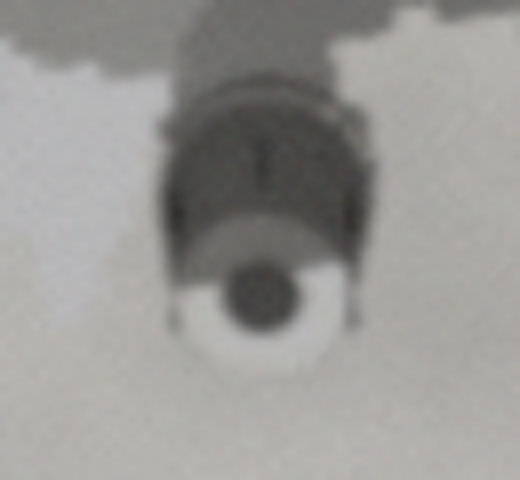

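>>> jog_arm --motion '[[0.6,[0.001,0.02,-0.004],[0,0.2,0]],[0.6,[0,0.02,0],[0,0,0]],[0.6,[0,0.012,0],[0,0,0]],[0.6,[0,0,0],[0,0,0]],[0.6,[0,0,0],[0,0,0]]]'

```text
clock: 5.32
tcp_pos: [0.6101, -0.1955, 0.0348]
orientation: [-1.565, 0.149, -0.149]
contact_force: [-0.3, 0.2, 0.6]
grip_width: 0.0512
```

```bash
python3 - <<'E'
from h import *
st(); togo([.611,-.196,.035],YAW+np.pi/2); grab('side','s5.png')
im=cv2.imread('pics/s5.png'); cv2.imwrite('pics/s5c.png',cv2.resize(im[200:290,290:390],None,fx=6,fy=6))
E
```

```text
t 5.32 tcp [ 0.6101 -0.1955  0.0348] F [-0.28  0.16  0.59] w 0.0512 tool y [ 0.  0. -1.] z [0.189 0.982 0.   ] j [-0.01  0.7   0.31  1.8  -0.31  0.69  1.86]
shift mm [ 1.  -0.2 -0.3] turn deg [-0.01  0.02 -0.  ] clock 5.3167
```

View pics/s5c.png

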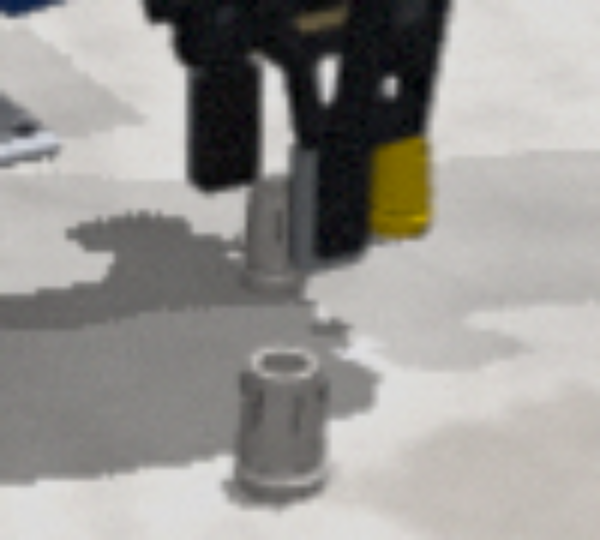

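>>> jog_arm --motion '[[0.25,[0.001,0,0],[0,0,0]],[0,[0,0,0],[0,0,0]],[0,[0,0,0],[0,0,0]],[0,[0,0,0],[0,0,0]],[0,[0,0,0],[0,0,0]],[0,[0,0,0],[0,0,0]]]' --force 40

```text
clock: 5.87
tcp_pos: [0.6118, -0.1959, 0.0354]
orientation: [-1.566, 0.148, -0.15]
contact_force: [-0.3, 0.4, 6.6]
grip_width: 0.0146
```

```bash
python3 - <<'E'
from h import *
st(); grab('side','s6.png')
im=cv2.imread('pics/s6.png'); cv2.imwrite('pics/s6c.png',cv2.resize(im[200:290,290:390],None,fx=6,fy=6))
E
```

```text
t 5.87 tcp [ 0.6118 -0.1959  0.0354] F [-0.27  0.42  6.63] w 0.0146 tool y [ 0.002 -0.    -1.   ] z [0.189 0.982 0.   ] j [-0.01  0.7   0.31  1.8  -0.32  0.69  1.86]
```

View pics/s6c.png

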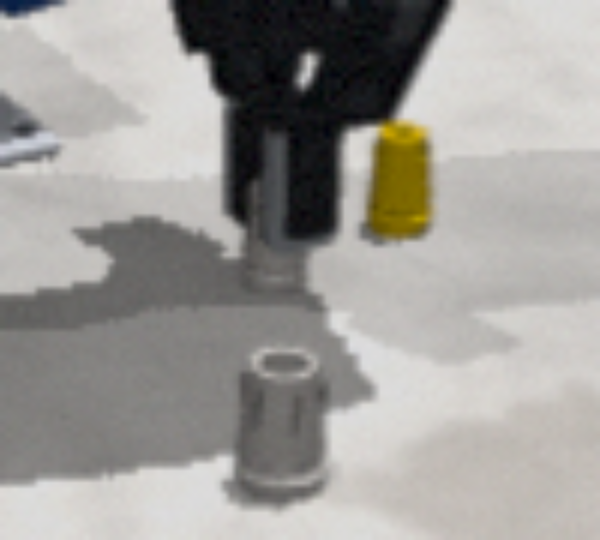

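>>> jog_arm --motion '[[0,[0,-0.005,0],[0,0,0]],[0,[0,-0.02,0],[0,0,0]],[0,[0,-0.03,0],[0,0,0]],[0,[0,-0.03,0],[0,0,0]],[0,[0,0,0],[0,0,0]],[0,[0,0,0],[0,0,0]]]'

```text
clock: 6.42
tcp_pos: [0.6121, -0.1963, 0.1214]
orientation: [-1.566, 0.146, -0.152]
contact_force: [-0.1, -0.0, -1.7]
grip_width: 0.0143
```

```bash
python3 - <<'E'
from h import *
st(); grab('side','s7.png'); f=grab('wrist','w7.png')
im=cv2.imread('pics/s7.png'); cv2.imwrite('pics/s7c.png',cv2.resize(im[150:290,290:390],None,fx=4,fy=4))
s=np.array([.5441,-.0142]); togo([*s,.125],YAW+np.pi/2)
E
```

```text
t 6.42 tcp [ 0.6121 -0.1963  0.1214] F [-0.14 -0.05 -1.69] w 0.0143 tool y [ 0.004 -0.001 -1.   ] z [0.189 0.982 0.   ] j [-0.05  0.59  0.36  1.76 -0.27  0.84  1.82]
shift mm [-99.2  -6.2 165.5] turn deg [-0.02  0.02 -0.07] clock 6.5167
```

View pics/s7c.png

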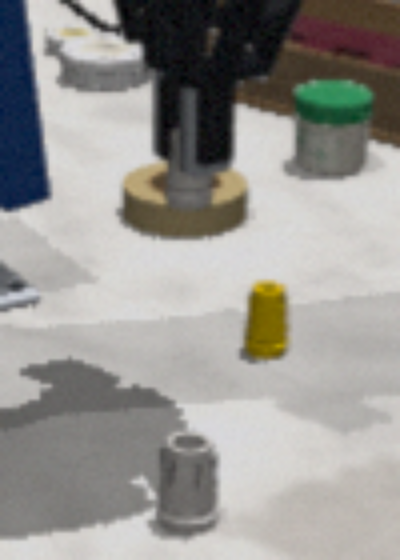

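View pics/w7.png

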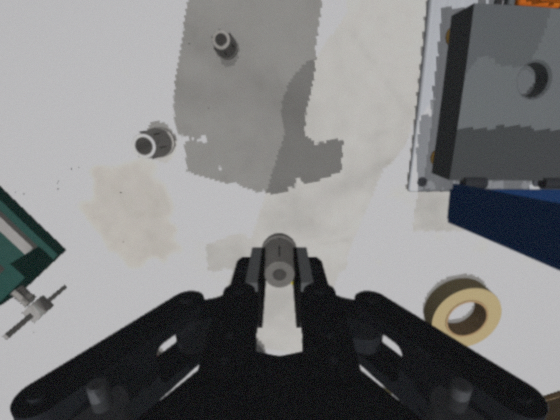

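```bash
python3 - <<'E'
from h import *
d=np.load('/tmp/wrist.npz'); f={k:d[k] for k in d}
im=f['image'][:,:,::-1]
cv2.imwrite('pics/w7c.png',np.hstack([cv2.resize(im[225:295,245:315],None,fx=5,fy=5,interpolation=cv2.INTER_CUBIC),cv2.resize(im[45:115,485:555],None,fx=5,fy=5,interpolation=cv2.INTER_CUBIC)]))
o=r.get_obs();M=R.from_rotvec(o['orientation']).as_matrix()
a=onplane(f,279,272.5,o['tcp_pos'][2]-.004); print('collet top in tool mm',((a-o['tcp_pos'])@M*1000).round(1)); print('seat',onplane(f,533,79,.0425))
E
```

```text
collet top in tool mm [-0.9  4.  -0.4]
seat [ 0.54417463 -0.01485112  0.0425    ]
```

View pics/w7c.png

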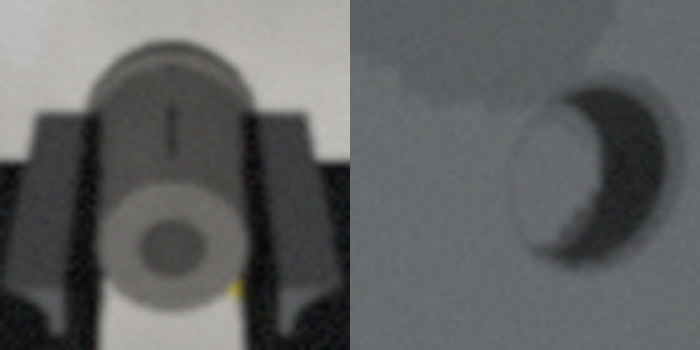

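>>> jog_arm --motion '[[0,[-0.033,0,0],[0,0,0]],[0,[-0.033,0,0],[0,0,0]],[0,[-0.032,0,0.015],[0,0,0]],[0,[0,0,0.03],[0,0,0]],[0,[0,0,0.035],[0,0,0]],[0,[0,0,0.035],[0,0,0]],[0,[0,0,0.03],[0,0,0]],[0,[0,0,0.02],[0,0,0]],[0,[0,0,0],[0,0,0]],[0,[0,0,0],[0,0,0]]]'

```text
clock: 7.35
tcp_pos: [0.5451, -0.0138, 0.118]
orientation: [-1.566, 0.149, -0.145]
contact_force: [-0.6, -1.2, 0.1]
grip_width: 0.0144
```

```bash
python3 - <<'E'
from h import *
st(); togo([.5448,-.0145,.085],YAW+np.pi/2); f=grab('wrist','w8.png'); grab('side','s8.png')
E
```

```text
t 7.35 tcp [ 0.5451 -0.0138  0.118 ] F [-0.57 -1.18  0.12] w 0.0144 tool y [-0.003 -0.    -1.   ] z [ 0.186  0.983 -0.001] j [-0.37  0.45  0.36  2.   -0.23  0.73  1.51]
shift mm [-0.  33.  -0.7] turn deg [ 0.04  0.2  -0.15] clock 7.35
```

View pics/w8.png

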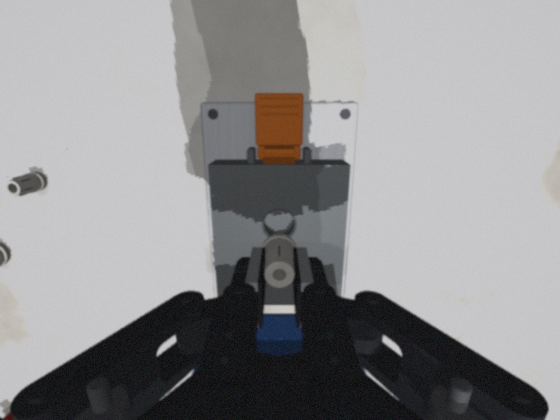

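View pics/s8.png

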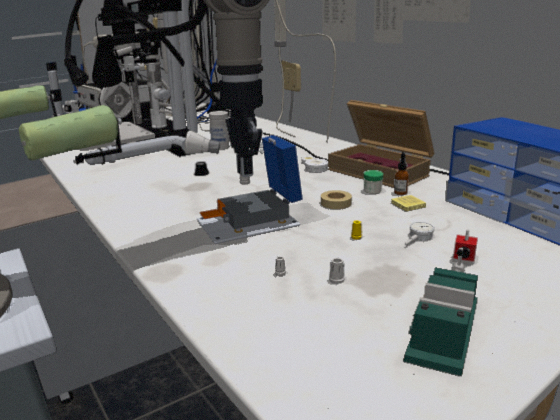

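The wrist view shows the collet at (279,272) laterally in line with the seat (rim front about (279,211)). The lid is upright behind it with clearance.

```bash
python3 - <<'E'
from h import *
d=np.load('/tmp/wrist.npz'); f={k:d[k] for k in d}
im=f['image'][:,:,::-1]
cv2.imwrite('pics/w8c.png',cv2.resize(im[200:295,240:320],None,fx=6,fy=6,interpolation=cv2.INTER_CUBIC))
o=r.get_obs();M=R.from_rotvec(o['orientation']).as_matrix()
a=onplane(f,279.5,273,o['tcp_pos'][2]-.004); print('collet top in tool',((a-o['tcp_pos'])@M*1000).round(1))
for v in (209,211,213):
  a=onplane(f,279,v,.0425); print('rim front in tool',((a-o['tcp_pos'])@M*1000).round(1))
for u,v in((263,222),(295.5,222)):
  a=onplane(f,u,v,.0425); print('rim side',((a-o['tcp_pos'])@M*1000).round(1))
E
```

```text
collet top in tool [-2.6  4.   2.6]
rim front in tool [-12.1  75.9   2.3]
rim front in tool [-10.6  75.9   2.3]
rim front in tool [-9.1 75.9  2.3]
rim side [-2.3 75.9 -9.1]
rim side [-2.4 75.9 14. ]
```

View pics/w8c.png

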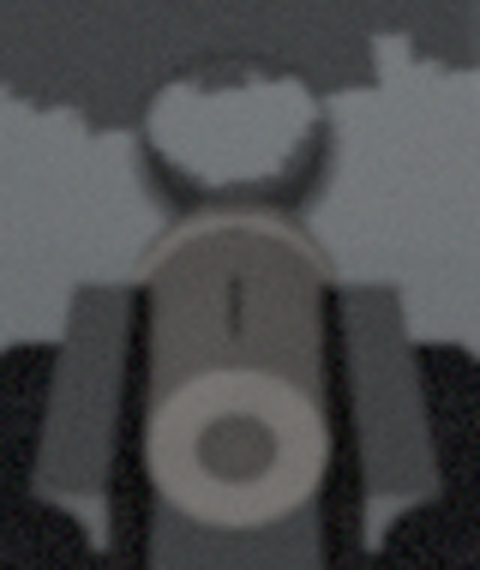

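```bash
python3 - <<'E'
from h import *
d=np.load('/tmp/wrist.npz'); f={k:d[k] for k in d}
o=r.get_obs();M=R.from_rotvec(o['orientation']).as_matrix()
print('cam in tool',((f['xyz']-o['tcp_pos'])@M).round(4), (M.T@R.from_rotvec(f['orientation']).as_matrix()).round(3).tolist())
def L(u,v,z): a=onplane(f,u,v,z); return ((a-o['tcp_pos'])@M*1000).round(1)
g=lambda x,y:(240+(x+.5)/6-.5,200+(y+.5)/6-.5)
tz=o['tcp_pos'][2]
print('collet hole top',L(*g(237,447),tz-.004))
print('collet top front/back',L(*g(237,368),tz-.004),L(*g(237,526),tz-.004))
print('collet bottom front',L(*g(237,205),tz-.035), 'flange top front', L(*g(237,222),tz-.033))
print('flange sides',L(*g(133,270),tz-.034),L(*g(338,270),tz-.034))
print('rim front outer',L(*g(237,50),.0425),'inner',L(*g(237,68),.0425-.0015), 'hole bottom front', L(*g(237,85),.0305))
print('rim sides',L(*g(131,145),.0425),L(*g(337,145),.0425))
E
```

```text
cam in tool [-0.0757 -0.1239  0.002 ] [[-0.004, 0.955, 0.295], [0.0, -0.295, 0.955], [1.0, 0.004, 0.001]]
collet hole top [-2.   4.   2.4]
collet top front/back [-9.1  4.   2.3] [5.3 4.  2.4]
collet bottom front [-10.2  35.    2.3] flange top front [-9.3 33.   2.3]
flange sides [-3.9 34.  -7.6] [-4. 34. 12.]
rim front outer [-12.9  75.9   2.3] inner [-10.2  77.4   2.3] hole bottom front [-4.5 87.9  2.4]
rim sides [ -1.   75.9 -10.2] [-1.1 75.9 14.2]
```

>>> jog_arm --motion '[[0,[0,0.015,0],[0,0,0]],[0,[0,0.015,0],[0,0,0]],[0,[0,0.004,0],[0,0,0]],[0,[0,0.002,0],[0,0,0]],[0,[0,0.002,0],[0,0,0]],[0,[0,0,0],[0,0,0]],[0,[0,0,0],[0,0,0]]]'

```text
clock: 8.03
tcp_pos: [0.5462, -0.0156, 0.0818]
orientation: [-1.566, 0.149, -0.15]
contact_force: [-0.0, 0.6, 0.1]
grip_width: 0.0147
```

>>> jog_arm --motion '[[0,[-0.001,0.002,0],[0,0,0]],[0,[0,0.002,0],[0,0,0]],[0,[0,0.001,0],[0,0,0]],[0,[0,0.001,0],[0,0,0]],[0,[0,0,0],[0,0,0]]]'

```text
clock: 8.45
tcp_pos: [0.545, -0.0149, 0.0752]
orientation: [-1.566, 0.149, -0.149]
contact_force: [1.4, -0.2, 0.1]
grip_width: 0.0141
```

Below the contact height with no vertical force, so it's entering the seat.

>>> jog_arm --motion '[[0,[0,0.002,0],[0,0,0]],[0,[0,0.002,0],[0,0,0]],[0,[0,0.001,0],[0,0,0]],[0,[0,0,0],[0,0,0]],[0,[0,0,0],[0,0,0]]]'

```text
clock: 8.87
tcp_pos: [0.5451, -0.0148, 0.0702]
orientation: [-1.565, 0.149, -0.149]
contact_force: [2.0, 1.8, -2.1]
grip_width: 0.0147
```

>>> jog_arm --motion '[[0,[0,0.001,0],[0,0,0]],[0,[0,0.001,0],[0,0,0]],[0,[0,0.001,0],[0,0,0]],[0,[0,0,0],[0,0,0]],[0,[0,0,0],[0,0,0]]]'

```text
clock: 9.28
tcp_pos: [0.5451, -0.0149, 0.0673]
orientation: [-1.565, 0.149, -0.149]
contact_force: [2.5, 1.7, -0.8]
grip_width: 0.0144
```

>>> jog_arm --motion '[[0,[0,0.001,0],[0,0,0]],[0,[0,0.0005,0],[0,0,0]],[0,[0,0.0005,0],[0,0,0]],[0,[0,0,0],[0,0,0]]]'

```text
clock: 9.62
tcp_pos: [0.5451, -0.015, 0.0653]
orientation: [-1.565, 0.149, -0.149]
contact_force: [1.9, 3.0, 0.5]
grip_width: 0.0144
```

```bash
python3 - <<'E'
from h import *
st(); grab('side','s9.png')
im=cv2.imread('pics/s9.png'); cv2.imwrite('pics/s9c.png',cv2.resize(im[130:250,190:310],None,fx=5,fy=5))
E
```

```text
t 9.62 tcp [ 0.5451 -0.015   0.0653] F [1.85 3.   0.5 ] w 0.0144 tool y [ 0.  0. -1.] z [0.189 0.982 0.   ] j [-0.33  0.54  0.32  2.02 -0.28  0.62  1.55]
```

View pics/s9c.png

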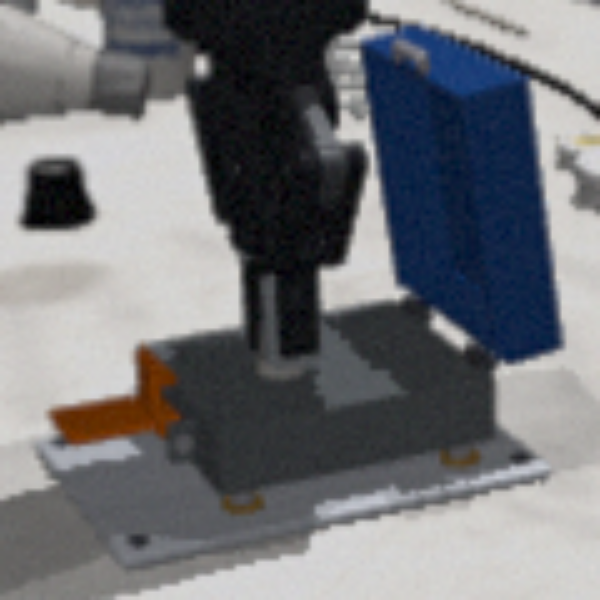

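>>> jog_arm --motion '[[0,[0,0.0005,0],[0,0,0]],[0,[0,0.0005,0],[0,0,0]],[0,[0,0.0005,0],[0,0,0]],[0,[0,0,0],[0,0,0]]]'

```text
clock: 10.0
tcp_pos: [0.5455, -0.015, 0.0651]
orientation: [-1.565, 0.149, -0.15]
contact_force: [-1.7, 2.3, 14.9]
grip_width: 0.0142
```

Bottomed at the predicted height with about 15 N. Releasing.

>>> jog_arm --motion '[[0,[0,-0.001,0],[0,0,0]],[0.4,[0,0,0],[0,0,0]],[0.4,[0,0,0],[0,0,0]],[0.4,[0,0,0],[0,0,0]],[0.4,[0,0,0],[0,0,0]],[0.4,[0,-0.02,0],[0,0,0]],[0.4,[0,-0.03,0],[0,0,0]],[0.4,[-0.02,-0.03,0],[0,0,0]],[0.4,[-0.03,-0.02,0],[0,0,0]],[0.4,[-0.03,0,0],[0,0,0]]]'

```text
clock: 10.83
tcp_pos: [0.468, -0.0003, 0.1679]
orientation: [-1.564, 0.146, -0.155]
contact_force: [-0.4, 0.4, -0.5]
grip_width: 0.0341
```

```bash
python3 - <<'E'
from h import *
st(); f=grab('wrist','w10.png'); g=grab('side','s10.png'); 
im=cv2.imread('pics/s10.png'); cv2.imwrite('pics/s10c.png',cv2.resize(im[130:250,190:310],None,fx=5,fy=5))
for n,h in (('side',g),('wrist',f)):
    c=cloud(h); s=P(-.012,0); m=(np.linalg.norm(c[...,:2]-s[:2],axis=-1)<.012); z=c[m][:,2]; a=c[np.abs(np.linalg.norm(c[...,:2]-s[:2],axis=-1)-.02)<.004][:,2]
    print(n,m.sum(),np.percentile(z[z<.1],[50,90,97]).round(4),'around',np.percentile(a,[25,50]).round(4))
E
```

```text
t 10.83 tcp [ 4.680e-01 -3.000e-04  1.679e-01] F [-0.39  0.43 -0.5 ] w 0.0341 tool y [ 0.006  0.001 -1.   ] z [0.19  0.982 0.002] j [-0.48  0.25  0.4   2.14 -0.14  0.77  1.39]
side 109 [0.0522 0.061  0.0618] around [0.0421 0.0424]
wrist 544 [0.0534 0.0616 0.0622] around [0.0421 0.0426]
```

View pics/s10c.png

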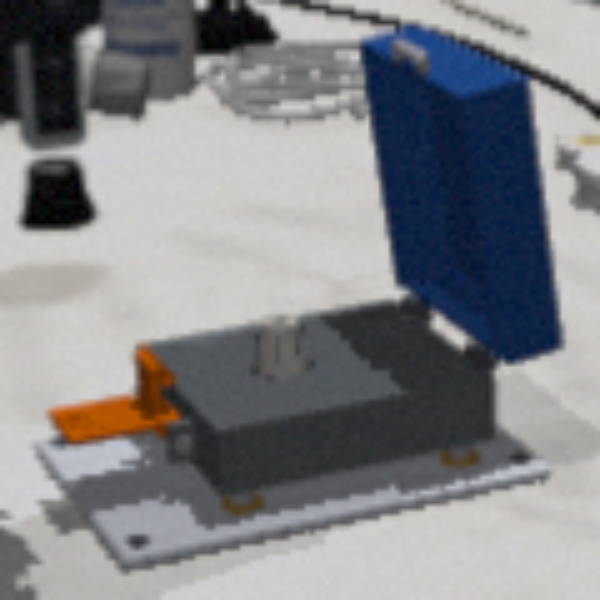

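View pics/w10.png

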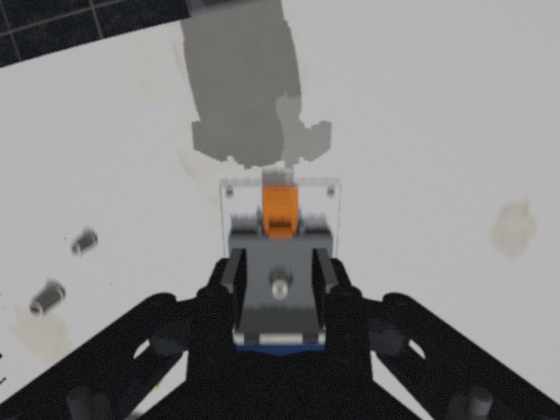

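The collet top stands 19 to 19.5 mm above the case face (31 − 12 = 19), so it is fully home. Next I'll go over and behind the lid with the gripper shut.

>>> jog_arm --motion '[[0,[0,-0.035,0],[0,0,0]],[0,[0,-0.035,0],[0,0,0]],[0,[0.03,0,0],[0,0,0]],[0,[0.035,0,0],[0,0,0]],[0,[0.035,0,0],[0,0,0]],[0,[0.035,0,0],[0,0,0]],[0,[0.035,0,0],[0,0,0]],[0,[0.025,0,0],[0,0,0]],[0,[0,0,0],[0,0,0]],[0,[0,0,0],[0,0,0]]]'

```text
clock: 11.77
tcp_pos: [0.6584, -0.0376, 0.2333]
orientation: [-1.567, 0.151, -0.148]
contact_force: [0.5, 0.8, -0.1]
grip_width: -0.0
```

```bash
python3 - <<'E'
from h import *
st(); togo(P(.105,0,.155),YAW+np.pi/2)
g=grab('side','s11.png')
c=cloud(g); q=c[120:215,250:310].reshape(-1,3)-[*ORG,0]; rgb=g['image'][120:215,250:310].reshape(-1,3).astype(int)
cs,s=np.cos(YAW),np.sin(YAW); x=cs*q[:,0]+s*q[:,1]; m=(rgb[:,2]>rgb[:,0]+20)&(x>.02)&(x<.11)
print('lid x',np.percentile(x[m],[1,50,99]).round(4),'z',np.percentile(q[m,2],[1,99]).round(4))
E
cat > traj.py <<'E'
import numpy as np
C=16.5
def tcp(th):
    k=np.clip((0.35-th)/0.2,0,1)
    c=np.array([57-100*np.cos(th)+28*np.sin(th)+11, C+26+100*np.sin(th)+28*np.cos(th)+19])
    e=np.array([57-110*np.cos(th)+28*np.sin(th)+5, C+26+110*np.sin(th)+28*np.cos(th)+19])
    return (1-k)*c+k*e
ths=[1.45,1.35,1.25,1.15,1.05,.95,.85,.75,.65,.55,.45,.35,.3,.25,.2,.15,.12]
p=None
for t in ths:
    a=tcp(t); print(t,a.round(1), '' if p is None else (a-p).round(1)); p=a
E
python3 traj.py
```

```text
t 11.77 tcp [ 0.6584 -0.0376  0.2333] F [ 0.53  0.76 -0.1 ] w -0.0 tool y [-0.002 -0.001 -1.   ] z [ 0.19   0.982 -0.001] j [-0.34  0.49  0.43  1.63 -0.23  1.07  1.53]
shift mm [ 0.6 78.3  2.2] turn deg [ 0.08 -0.03 -0.09] clock 11.7667
lid x [0.0432 0.0632 0.0797] z [0.0473 0.1549]
1.45 [ 83.7 164.1] 
1.35 [ 73.4 165.2] [-10.3   1.1]
1.25 [ 63.  165.2] [-10.4   0. ]
1.15 [ 52.7 164.2] [-10.3  -1. ]
1.05 [ 42.5 162.2] [-10.2  -2. ]
0.95 [ 32.6 159.1] [-9.9 -3. ]
0.85 [ 23.  155.1] [-9.6 -4. ]
0.75 [ 13.9 150.2] [-9.1 -5. ]
0.65 [  5.3 144.3] [-8.6 -5.8]
0.55 [ -2.6 137.6] [-8.  -6.7]
0.45 [ -9.9 130.2] [-7.2 -7.4]
0.35 [-16.3 122.1] [-6.5 -8.1]
0.3 [-23.1 118.5] [-6.8 -3.6]
0.25 [-29.8 114.6] [-6.7 -3.9]
0.2 [-36.3 110.3] [-6.5 -4.3]
0.15 [-42.6 105.6] [-6.3 -4.7]
0.12 [-43.9 102.5] [-1.3 -3.2]
```

View pics/s11.png

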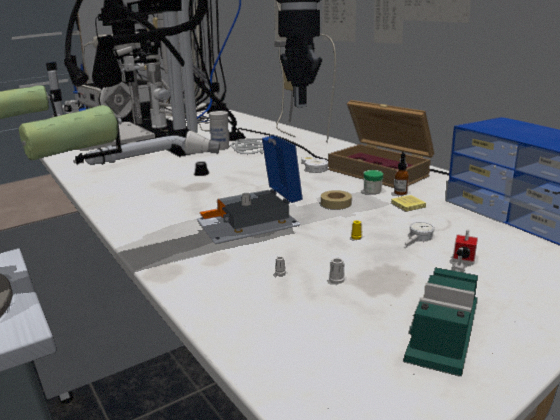

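The gripper is above and behind the lid (lid edge at (265,138), tips at (300,100)). Descending.

>>> jog_arm --motion '[[0,[0,0.03,0],[0,0,0]],[0,[0,0.03,0],[0,0,0]],[0,[0,0.015,0.001],[0,0,0]],[0,[-0.008,0,0],[0,0,0]],[0,[0,0,0],[0,0,0]],[0,[-0.008,0,0],[0,0,0]],[0,[0,0,0],[0,0,0]]]'

```text
clock: 12.4
tcp_pos: [0.6416, -0.0327, 0.1616]
orientation: [-1.565, 0.148, -0.15]
contact_force: [0.4, -0.8, 0.4]
grip_width: 0.0007
```

```bash
python3 - <<'E'
from h import *
st(); togo(P(.0837,0,.162),YAW+np.pi/2)
E
```

```text
t 12.4 tcp [ 0.6416 -0.0327  0.1616] F [ 0.41 -0.8   0.4 ] w 0.0007 tool y [ 0.002  0.001 -1.   ] z [0.189 0.982 0.001] j [-0.34  0.54  0.41  1.74 -0.26  0.91  1.56]
shift mm [-3.4 -0.5  0.4] turn deg [-0.05  0.01  0.08] clock 12.4
```

>>> jog_arm --motion '[[0,[-0.004,0,0],[0,0,0]],[0,[-0.004,0,0],[0,0,0]],[0,[-0.004,0,0],[0,0,0]],[0,[-0.005,0,0],[0,0,0]],[0,[-0.005,0,0],[0,0,0]],[0,[-0.005,0,0],[0,0,0]],[0,[-0.005,0,0],[0,0,0]],[0,[-0.005,0,0],[0,0,0]],[0,[-0.005,0,0],[0,0,0]]]'

```text
clock: 13.15
tcp_pos: [0.6004, -0.0248, 0.1596]
orientation: [-1.566, 0.15, -0.149]
contact_force: [0.8, -0.7, -0.2]
grip_width: 0.0004
```

```bash
python3 - <<'E'
from h import *
st(); togo(P(.0425,0,.162),YAW+np.pi/2); grab('side','s12.png')
im=cv2.imread('pics/s12.png'); cv2.imwrite('pics/s12c.png',cv2.resize(im[80:250,190:350],None,fx=3.5,fy=3.5))
E
```

```text
t 13.15 tcp [ 0.6004 -0.0248  0.1596] F [ 0.77 -0.73 -0.23] w 0.0004 tool y [-0. -0. -1.] z [ 0.189  0.982 -0.   ] j [-0.37  0.48  0.41  1.84 -0.24  0.87  1.54]
shift mm [-2.6 -2.4  0.5] turn deg [ 0.    0.01 -0.02] clock 13.15
```

View pics/s12c.png

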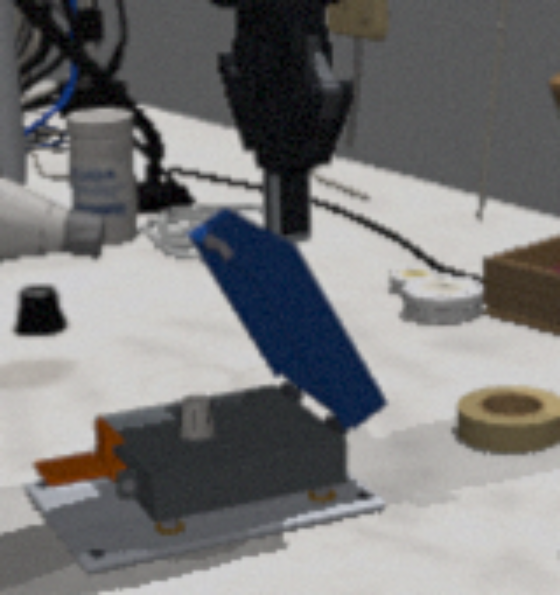

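The lid is following the finger, with the tips at (290,235) in the crop. Continuing along the arc.

>>> jog_arm --motion '[[0,[-0.006,0,0],[0,0,0]],[0,[-0.006,0.001,0],[0,0,0]],[0,[-0.005,0.002,0],[0,0,0]],[0,[-0.005,0.002,0],[0,0,0]],[0,[-0.005,0.002,0],[0,0,0]],[0,[-0.005,0.003,0],[0,0,0]],[0,[-0.005,0.003,0],[0,0,0]],[0,[-0.004,0.003,0],[0,0,0]],[0,[-0.004,0.003,0],[0,0,0]],[0,[-0.004,0.003,0],[0,0,0]]]'

```text
clock: 14.03
tcp_pos: [0.5526, -0.0156, 0.1374]
orientation: [-1.566, 0.149, -0.149]
contact_force: [1.0, -0.2, 0.2]
grip_width: -0.0001
```

```bash
python3 - <<'E'
from h import *
st(); togo(P(-.0026,0,.1376),YAW+np.pi/2)
E
```

```text
t 14.03 tcp [ 0.5526 -0.0156  0.1374] F [ 0.98 -0.25  0.25] w -0.0001 tool y [ 0. -0. -1.] z [ 0.189  0.982 -0.   ] j [-0.4   0.44  0.4   1.97 -0.24  0.78  1.52]
shift mm [ 1.  -0.2  0.5] turn deg [0.   0.01 0.  ] clock 14.0333
```

>>> jog_arm --motion '[[0,[-0.004,0.004,0],[0,0,0]],[0,[-0.003,0.004,0],[0,0,0]],[0,[-0.003,0.004,0],[0,0,0]],[0,[-0.003,0.004,0],[0,0,0]],[0,[-0.007,0.003,0],[0,0,0]],[0,[-0.007,0.004,0],[0,0,0]],[0,[-0.006,0.004,0],[0,0,0]],[0,[-0.006,0.004,0],[0,0,0]],[0,[0,0,0],[0,0,0]]]'

```text
clock: 14.78
tcp_pos: [0.5125, -0.0079, 0.1058]
orientation: [-1.566, 0.151, -0.147]
contact_force: [-1.3, -0.0, 1.6]
grip_width: 0.0004
```

```bash
python3 - <<'E'
from h import *
st(); togo(P(-.0439,0,.1025),YAW+np.pi/2); grab('side','s13.png')
im=cv2.imread('pics/s13.png'); cv2.imwrite('pics/s13c.png',cv2.resize(im[100:250,190:330],None,fx=4,fy=4))
E
```

```text
t 14.78 tcp [ 0.5125 -0.0079  0.1058] F [-1.27 -0.02  1.56] w 0.0004 tool y [-0.003  0.    -1.   ] z [ 0.189  0.982 -0.   ] j [-0.42  0.43  0.38  2.08 -0.26  0.67  1.52]
shift mm [0.5 3.3 0.6] turn deg [ 0.02  0.03 -0.16] clock 14.7833
```

View pics/s13c.png

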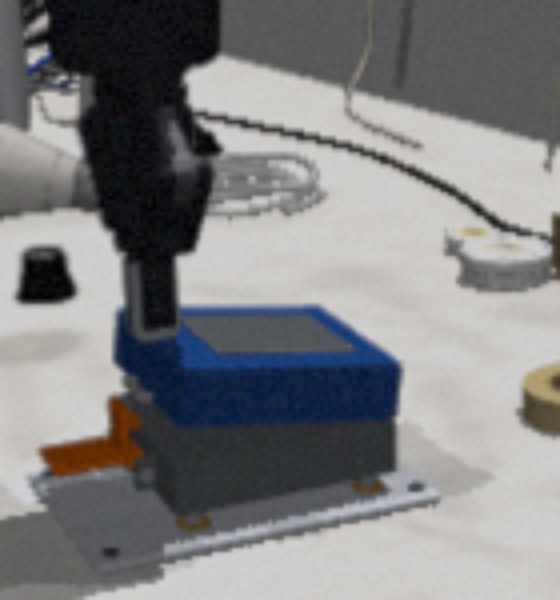

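>>> jog_arm --motion '[[0,[0,0.002,0],[0,0,0]],[0,[0,0.002,0],[0,0,0]],[0,[0,0.002,0],[0,0,0]],[0,[0,0.001,0],[0,0,0]],[0,[0,0,0],[0,0,0]]]'

```text
clock: 15.25
tcp_pos: [0.5147, -0.0083, 0.0995]
orientation: [-1.566, 0.149, -0.149]
contact_force: [-1.6, 0.2, 1.0]
grip_width: -0.0001
```

>>> jog_arm --motion '[[0,[-0.002,0.001,0],[0,0,0]],[0,[0,0.001,0],[0,0,0]],[0,[0,0.001,0],[0,0,0]],[0,[0,0,0],[0,0,0]]]'

```text
clock: 15.58
tcp_pos: [0.5126, -0.0079, 0.097]
orientation: [-1.565, 0.149, -0.149]
contact_force: [-1.5, -0.3, 4.9]
grip_width: 0.0001
```

>>> jog_arm --motion '[[0,[0,0.001,0],[0,0,0]],[0,[0,0.001,0],[0,0,0]],[0,[0,0,0],[0,0,0]]]'

```text
clock: 15.83
tcp_pos: [0.5121, -0.0078, 0.0951]
orientation: [-1.565, 0.15, -0.148]
contact_force: [-3.7, 0.8, 7.9]
grip_width: 0.0002
```

>>> jog_arm --motion '[[0,[0,0.001,0],[0,0,0]],[0,[0,0.001,0],[0,0,0]],[0,[0,0,0],[0,0,0]]]'

```text
clock: 16.08
tcp_pos: [0.5121, -0.0078, 0.0927]
orientation: [-1.565, 0.15, -0.148]
contact_force: [0.7, -0.1, 0.4]
grip_width: 0.0003
```

>>> jog_arm --motion '[[0,[0,0.001,0],[0,0,0]],[0,[0,0.001,0],[0,0,0]],[0,[0,0,0],[0,0,0]]]'

```text
clock: 16.33
tcp_pos: [0.5123, -0.0078, 0.0906]
orientation: [-1.566, 0.15, -0.148]
contact_force: [-1.5, 1.1, 2.1]
grip_width: -0.0001
```

```bash
python3 - <<'E'
from h import *
st(); grab('side','s14.png')
im=cv2.imread('pics/s14.png'); cv2.imwrite('pics/s14c.png',cv2.resize(im[150:250,190:310],None,fx=6,fy=6,interpolation=cv2.INTER_CUBIC))
E
```

```text
t 16.33 tcp [ 0.5123 -0.0078  0.0906] F [-1.52  1.07  2.14] w -0.0001 tool y [-0.001  0.    -1.   ] z [ 0.189  0.982 -0.   ] j [-0.4   0.46  0.37  2.09 -0.27  0.64  1.53]
```

View pics/s14c.png

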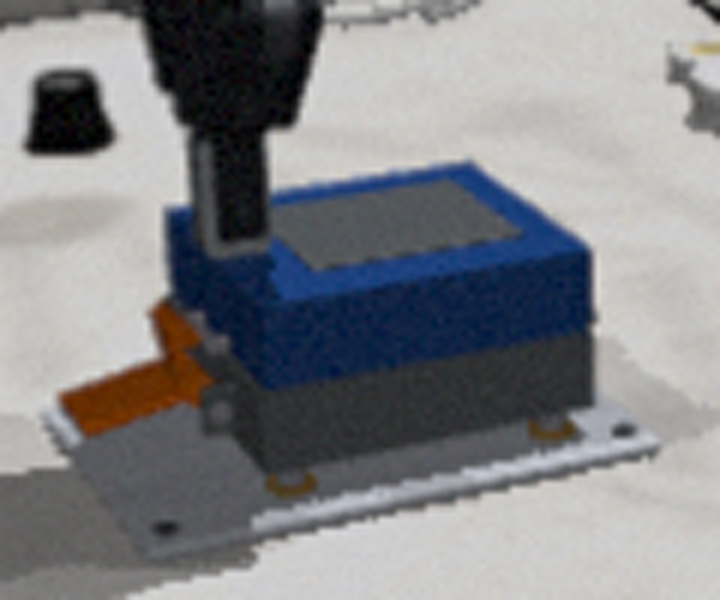

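The hook is still tipped outward (crop (175,330)), so it hasn't snapped over yet. A little more.

>>> jog_arm --motion '[[0,[0,0.001,0],[0,0,0]],[0,[0,0.0005,0],[0,0,0]],[0,[0,0,0],[0,0,0]]]'

```text
clock: 16.63
tcp_pos: [0.5129, -0.0079, 0.0892]
orientation: [-1.566, 0.149, -0.15]
contact_force: [-0.4, 0.7, 2.0]
grip_width: -0.0002
```

```bash
python3 - <<'E'
from h import *
st(); grab('side','s15.png')
im=cv2.imread('pics/s15.png'); cv2.imwrite('pics/s15c.png',cv2.resize(im[150:250,190:310],None,fx=6,fy=6,interpolation=cv2.INTER_CUBIC))
E
```

```text
t 16.63 tcp [ 0.5129 -0.0079  0.0892] F [-0.41  0.68  2.02] w -0.0002 tool y [ 0. -0. -1.] z [ 0.189  0.982 -0.   ] j [-0.4   0.46  0.37  2.09 -0.27  0.64  1.53]
```

View pics/s15c.png

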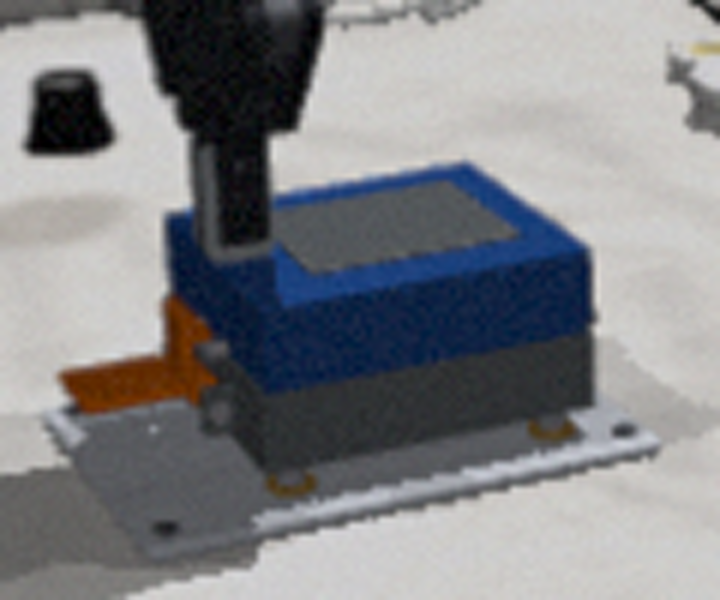

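The hook is now upright again (crop (185,330)) and the pad is level, so it has snapped. I'll lift off and check that it holds.

>>> jog_arm --motion '[[0,[0,-0.01,0],[0,0,0]],[0,[0,-0.03,0],[0,0,0]],[0,[0,-0.04,0],[0,0,0]],[0,[0,-0.04,0],[0,0,0]],[0,[-0.02,-0.03,0],[0,0,0]],[0,[0,0,0],[0,0,0]],[0,[0,0,0],[0,0,0]],[0,[0,0,0],[0,0,0]]]'

```text
clock: 17.35
tcp_pos: [0.493, -0.004, 0.2395]
orientation: [-1.565, 0.148, -0.15]
contact_force: [0.0, -0.1, -0.2]
grip_width: 0.0001
```

```bash
python3 - <<'E'
from h import *
st(); g=grab('side','s16.png'); c=cloud(g)
s=c[150:250,190:310].reshape(-1,3); rgb=g['image'][150:250,190:310].reshape(-1,3).astype(int)
q=s-[*ORG,0]; cs,sn=np.cos(YAW),np.sin(YAW); x=cs*q[:,0]+sn*q[:,1]
m=(abs(q[:,2]-.0705)<.012)&(abs(-sn*q[:,0]+cs*q[:,1])<.04)&(x>-.045)&(x<.05)
print('lid slope',np.polyfit(x[m],q[m,2],1).round(4))
o=(rgb[:,0]>rgb[:,2]+60)&(rgb[:,0]>rgb[:,1]+20); print('orange z',np.percentile(q[o,2],[5,50,95]).round(4))
im=cv2.imread('pics/s16.png'); cv2.imwrite('pics/s16c.png',cv2.resize(im[150:290,190:380],None,fx=4,fy=4,interpolation=cv2.INTER_CUBIC))
for n,(u,v) in dict(B=(337,270),C=(280,266),Y=(356,230)).items():
    p=c[v-16:v+17,u-14:u+15].reshape(-1,3); k=p[(p[:,2]>.006)&(p[:,2]<.06)]; print(n,k.mean(0).round(4))
E
```

```text
t 17.35 tcp [ 0.493  -0.004   0.2395] F [ 0.03 -0.06 -0.2 ] w 0.0001 tool y [ 0.001  0.    -1.   ] z [0.189 0.982 0.001] j [-0.53  0.19  0.47  2.02 -0.11  0.95  1.38]
lid slope [-0.0073  0.0713]
orange z [0.0348 0.0367 0.0553]
B [ 0.5343 -0.282   0.0219]
C [ 0.4793 -0.213   0.0181]
Y [ 0.6591 -0.1942  0.0202]
```

View pics/s16c.png

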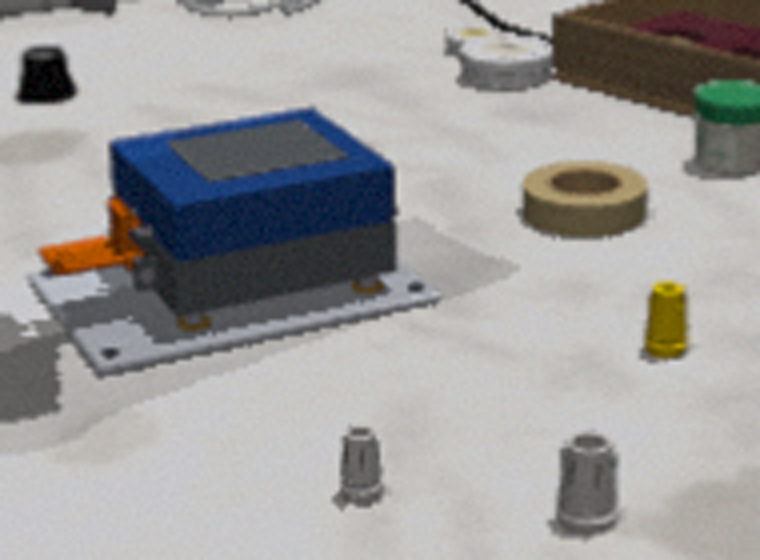

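The lid is shut, the latch is at rest, and the other collets haven't moved. Handing in.

```bash
python3 -c "
from h import *
print(r.hand_in())"
```

```text
the job is handed in; nothing more can be done
None
```

The collet is put away and the case is shut and latched; I handed the job in at about 17.5 s of the 72 s allowed.

**What I did:**
- Pressed the thumb latch, with about 7 N read at the end of the press, and the lid popped open.
- Put the 31 mm grey collet wide end down in the seat and pressed it home. The highest force I read was about 15 N, at the bottom of the seat.
- Pushed the lid down from behind until the latch snapped over. The highest force I read while closing was about 8 N (4.9 N and 7.9 N on the way down).

**What the last checks showed:**
- **Seating:** before I closed the lid, the collet stood 19 to 19.5 mm above the case face. Fully home is 19 mm.
- **Lid and latch:** after I lifted off, the lid slope measured about 0.007 rad. The hook was upright and the pad was back at its starting height.
- **Other collets:** the small, large and yellow ones were within about 0.5 mm of where they started.

**Disagreements and limits:**
- The cameras differed by 2 to 3 mm on where the case and collet were. I lined up the insertion from the wrist camera alone, and the collet went in cleanly.
- I read the force only at the end of each move, so short peaks in between were not seen.

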